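# Unbar the turquoise emergency drug chest

## Task

Unbar the turquoise drug chest: lift its yellow locking bar straight up and level out of the two U brackets, well clear of them, and lay it lengthwise across the two black rests in the steel tray, lowering it all the way down before you let go. Leave the white chest's bar in its brackets.

Things in the scene. Friction and masses are not known exactly. Their poses are not given: they have to be found in the camera images.
- turq_bar_mid (a point): Middle, half-way up, of the yellow locking bar on the TURQUOISE chest: straight, loose, 230 mm long (x), 20 mm wide (y), 22 mm high (z), about 0.2 kg, black ends. It lies in the chest's two U brackets along its length, its underside 23 mm above the lid. Two black lid pads stand under it 60 mm either side of the middle; grasp it from above across its width within 40 mm of the middle.
- turq_chest: Turquoise chest, fixed, 204 mm long over brackets (x), 126 mm wide (y), lid top 67 mm above the desk, white crosses. Origin: middle of its underside. At x = +96 and -96 mm stands a steel U bracket, 12 mm thick, open at the top: the bar's underside rests in it 90 mm above the desk between two arms 30 mm apart (5 mm play each side of the bar) whose tops are 114 mm above the desk.
- white_bar_mid (a point): Middle of the like yellow bar, same size, in the brackets of the WHITE chest (same chest in white with grey lid and red crosses). To be left where it is.
- tray: Low open steel tray, fixed, 300 mm (x) by 170 mm (y) outside; walls 5 mm thick, 18 mm high; floor top 5 mm above the desk. Origin: middle of its underside, z up. Two black rubber rests cross it at x = +70 and -70 mm, each 16 mm thick, 130 mm long in y, tops 21 mm above the desk. The bar belongs along the tray's x across both rests, its centre then 32 mm above the desk.
There are look-alikes about, which are no part of the job. What is shaped like the part that bears turq_bar_mid but blue is not meant.

How it is judged:
On the way, in this order (a step that is already met when the one before it is completed fails the run):
1. the turquoise chest's bar is lifted straight up, level, clear of both brackets (z of turq_bar_mid in the frame of turq_chest above 0.145 m and horizontal distance between turq_bar_mid and turq_chest below 0.035 m and angle between turq_bar_mid's own x axis and vertical between 1.396 and 1.746 rad and contact force between the fingers and turq_bar above 0.5 N), for 0.1 s.
2. the bar is lowered, still held, onto the rests of the tray (x of turq_bar_mid in the frame of tray between -0.03 and 0.03 m and y of turq_bar_mid in the frame of tray between -0.06 and 0.06 m and z of turq_bar_mid in the frame of tray below 0.044 m and contact force between the fingers and turq_bar above 0.5 N), for 0.1 s.
At the end, for the whole second after the job is handed in: The turquoise chest's bar lies at rest, let go, across both rests of the tray: level within 4 degrees at rest height (5 mm), its centre within 30 mm of the tray's centre along the tray and 60 mm across it, within 17 degrees of the tray's length; the white chest's bar is within 15 mm of where it was (x of turq_bar_mid in the frame of tray between -0.03 and 0.03 m and y of turq_bar_mid in the frame of tray between -0.06 and 0.06 m and z of turq_bar_mid in the frame of tray between 0.027 and 0.037 m and angle between turq_bar_mid's own x axis and vertical between 1.49 and 1.65 rad and angle between the x axis of turq_bar_mid and the x axis of tray, either way round below 0.3 rad and linear speed of turq_bar below 0.02 m/s and distance of white_bar_mid from where it was at the start of the episode below 0.015 m); the robot touches nothing.
It fails at once if the turquoise chest's bar is tipped more than 20 degrees end to end (angle between turq_bar_mid's own x axis and vertical below 1.222 rad or angle between turq_bar_mid's own x axis and vertical above 1.92 rad).
It fails at once if the white chest's bar is moved more than 15 mm (distance of white_bar_mid from where it was at the start of the episode above 0.015 m).
It also fails if it takes over 38 s, if anything falls off the work surface, if the arm or the gripper's body presses on something with over 40 N, if the wrist force passes 120 N, or if a joint passes its speed limit or range.

## Robot

A 6-joint arm with a two-finger parallel gripper is mounted at the origin on the work surface. World frame = base frame: x ahead of the robot, y to its left, z up, the work surface at z = 0. Lengths are in m, angles in rad, forces in N, time in s.
With the tool pointing down it reaches from about 0.375 to 0.9 m from the base axis. Payload 3.1 kg.
Tool frame: the origin (TCP) lies at the very end of the fingers, on their centre line; the grasp point (between the pads) lies 19 mm behind it; x points along the fingers, z is the direction in which the jaws open and shut, and the axes are right-handed (so a half turn about x gives the same grasp; the last joint's range is limited). The gripper opens to 85 mm and grips with 20 to 120 N. Pads are 22 mm wide; open, the fingers measure 114 mm over their backs; the gripper's body (76 mm by 85 mm) begins 54 mm behind the grasp point. The pads swing forward as they close: fully open they stand 13 mm farther back than shut.
Start: joints at [-1.462, 0.527, 1.433, -0, 1.181, -0.178], TCP at [0.177, -0.599, 0.231] pointing down, gripper open.
Joint ranges: [-3.08, 3.08], [-0.75, 2.2], [0.22, 2.44], [-1.43, 4.57], [0, 2.65], [-2.85, 2.85]. Speed limits (rad/s): [2.79, 2.79, 3.14, 3.14, 3.14, 3.14].

## Interface

Orientations are given as a unit quaternion [x, y, z, w].
In Python, from station import manip, viewer, job gives the robot as it stands.
- The arm moves only by the tool move_arm, never from a script. Its argument "deltas" is one flat list of numbers, 7 for each row, row after row: the finger opening in mm, from 0 to 85.4, then the shift along the tool's x, y, z in mm, then the turn, a rotation vector about the tool's x, y, z in degrees. In form: [jaw, tx, ty, tz, rx, ry, rz, jaw, tx, ty, tz, rx, ry, rz, ...]. A call has 1 to 10 rows; each row shifts and turns the commanded pose from where the row before left it, along the tool's axes as they then stand; what a row does not reach is not made up. A row lasts 1/10 s, in which the tool goes at most 50 mm and 8.59 degrees, less where a joint would pass 70% of its speed; a pose out of reach is approached as far as the arm can. A call is refused whole if a number of a shift passes 50 or a number of a turn 8.59, either way. A call with a gripper value outside its range is refused whole. The fingers move at their own pace and stop on an object; "force" is the grip in N (left out, the last holds). Time passes only in rows, so rows that do not move let the fingers close. It gives the time, the measured TCP pose, the force and the opening at its end, in the units of the state.
- manip.sense(): the state, without advancing time (a new reading comes with each control period).
- viewer.snapshot(name): name is "scene" or "top"; returns a dict with "image" (384x512x3 uint8, red, green, blue), "depth" (384x512 float32, m along the optical axis (not along the pixel's ray), 0 where there is no reading), "fovy" (degrees; the focal length in pixels is half the picture's height over the tangent of half this angle, whatever the lens; pixels are square), "cx", "cy" (the principal point, pixels), "R" (3x3) and "t" (3): a world point X has camera coordinates R X + t. Camera axes: x right, y down, z forward; pixel columns grow to the right and rows downward; lengths in m; the calibration is good to about 2 mm. A picture is of the moment at which its call begins.
- job.sign_off(): hands the job in, once; it reports no verdict.
The state is a dict: "t": time; "q": joint angles; "qd": joint speeds; "tau": joint torques, N m; "tcp_pos": TCP position; "tool_rot": TCP orientation; "force": force on the tool from outside, world axes, zero at the start; "ft_torque": the same for the moment, N m; "finger_gap": opening from 0.0 (shut) to 1.0 (fully open).
Only numpy, scipy, OpenCV 4.12 (cv2) and the standard library are available. Lean on these libraries where they do the work, as an engineer would, in place of code of your own. Each camera call takes 0.05 s, during which the arm holds its last target.

## Working session

There is one attempt and no reset: what is moved stays moved. The work goes in short steps, Python scripts to look and compute and a tool call to move; the robot and the scene stay as the last step left them, time stands still between calls to the robot, and variables do not carry over. Pictures are saved under pics/ and viewed, and the job is handed in when it is done.

Besides the shell and the picture viewer there is one more tool, called after ">>>" as a command line: name --argument value ..., lists and objects as JSON in quotes. move_arm: Moves the arm, as the interface text tells. Its arguments: {"type":"object","properties":{"deltas":{"type":"array"},"force":{"type":"number"}},"required":["deltas"]}

```bash
mkdir -p pics
python3 - <<'E'
from station import manip, viewer, job
import cv2,pickle
print(manip.sense())
for n in("scene","top"):
    s=viewer.snapshot(n); pickle.dump(s,open(n+".pkl","wb")); cv2.imwrite(f"pics/{n}0.png",s["image"][:,:,::-1]); print(n,s["fovy"],s["cx"],s["cy"],s["R"],s["t"])
E
```

```text
{'t': 0.0, 'q': array([-1.46250765e+00,  5.28468900e-01,  1.43388496e+00,  6.44290904e-06,
        1.18140732e+00, -1.78506433e-01]), 'qd': array([-5.89084215e-04,  1.52026642e-04,  1.01317399e-03,  1.13164700e-03,
       -1.01664486e-03, -8.88835623e-05]), 'tau': array([ 8.63925720e-06, -4.42355096e+01, -1.78023148e+01, -1.21150520e-04,
        8.37734027e-03,  1.37082750e-06]), 'tcp_pos': array([ 0.17674811, -0.59874849,  0.23033746]), 'tool_rot': array([ 0.42397749,  0.56684177, -0.42285296,  0.56579932]), 'force': array([-0.7027111 ,  0.46260915,  0.21048936]), 'ft_torque': array([-0.01599647,  0.01369257,  0.03127247]), 'finger_gap': 0.99648088039164}
scene 56.46511760558203 254.7537103282459 197.83185669266263 [[ 0.83973673  0.54294131 -0.00754719]
 [ 0.29148601 -0.46246467 -0.83735437]
 [-0.45812459  0.70095731 -0.54660837]] [-0.38208574 -0.03953142  1.12815566]
top 42.53549900143439 263.51546409951203 196.1973641939658 [[ 0.05061514 -0.99871501 -0.00253541]
 [-0.9784874  -0.04908129 -0.20038323]
 [ 0.2000013   0.01262329 -0.97971431]] [-0.00274308  0.44390233  1.13182931]
```

View pics/scene0.png

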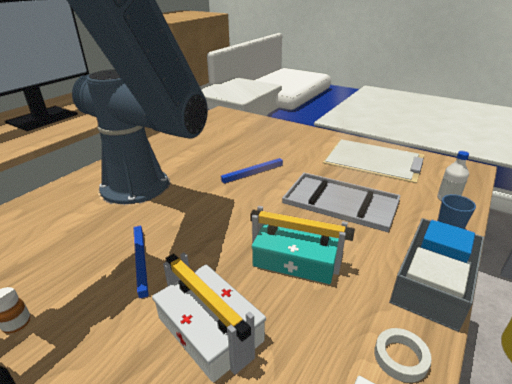

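View pics/top0.png

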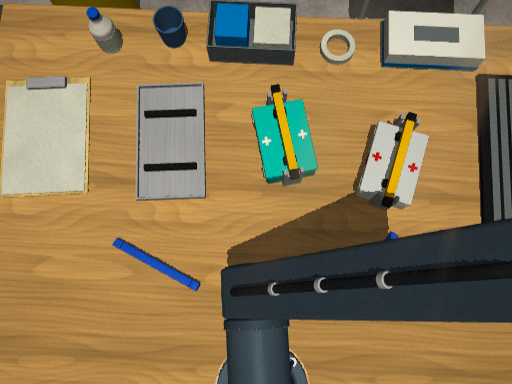

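The scene view shows the turquoise chest at about (297,247), the white one at (208,315) and the tray at (343,200). In the top view the turquoise bar runs from (277,88) to (293,180), and the tray is centred near (171,141) with its rests at rows 113 and 166.

```bash
cat > h.py <<'E'
import numpy as np,cv2
def K(s): return (s["image"].shape[0]/2)/np.tan(np.radians(s["fovy"]/2))
def cast(s,uv,z):
    f=K(s);uv=np.atleast_2d(np.array(uv,float));d=np.c_[(uv[:,0]-s["cx"])/f,(uv[:,1]-s["cy"])/f,np.ones(len(uv))]
    R=s["R"];C=-R.T@s["t"];w=d@R; return C+w*((z-C[2])/w[:,2])[:,None]
def cloud(s):
    h,w=s["depth"].shape;f=K(s);v,u=np.mgrid[:h,:w];d=s["depth"]
    P=np.stack([(u-s["cx"])/f*d,(v-s["cy"])/f*d,d],-1); return (P-s["t"])@s["R"]
def hsv(s): return cv2.cvtColor(s["image"],cv2.COLOR_RGB2HSV)
def rect(xy):
    (c,wh,a)=cv2.minAreaRect(np.float32(xy*1000)); b=cv2.boxPoints((c,wh,a)); e=b[1]-b[0]; g=b[2]-b[1]
    l=e if np.linalg.norm(e)>np.linalg.norm(g) else g
    return np.round(c,1),np.round(wh,1),round(float(np.degrees(np.arctan2(l[1],l[0]))),1)
E
python3 - <<'E'
from h import *;import pickle
for n in("top","scene"):
    s=pickle.load(open(n+".pkl","rb"));H=hsv(s);P=cloud(s)
    ym=((abs(H[...,0].astype(int)-23)<6)&(H[...,1]>190)&(H[...,2]>120)&(P[...,2]>.07)).astype(np.uint8)
    nn,L,st,ce=cv2.connectedComponentsWithStats(ym)
    for i in range(1,nn):
        if st[i,4]<60: continue
        v,u=np.where(L==i); p=P[L==i]
        print(n,"yellow",st[i],ce[i],rect(cast(s,np.c_[u,v],.112)[:,:2]),"depth med",np.median(p,0),"ztop",np.percentile(p[:,2],90))
    # black rests / ends: dark
    dm=((H[...,2]<60)).astype(np.uint8)
    nn,L,st,ce=cv2.connectedComponentsWithStats(dm)
    for i in range(1,nn):
        if not 40<st[i,4]<1500: continue
        v,u=np.where(L==i); z=np.median(P[L==i][:,2])
        if z>0.15 or z<-.01: continue
        print(n,"dark",st[i],ce[i].round(1),"z%.3f"%z,rect(cast(s,np.c_[u,v],z)[:,:2]))
    tm=((abs(H[...,0].astype(int)-86)<8)&(H[...,1]>120)&(P[...,2]>.055)&(P[...,2]<.08))
    v,u=np.where(tm);print("turq",rect(cast(s,np.c_[u,v],.067)[:,:2]))
E
```

```text
top yellow [273  92  24  78 653] [284.63399694 130.45482389] (array([589.2, -21.7]), array([190. ,  19.4]), 14.5) depth med [ 0.58651954 -0.02196838  0.11232262] ztop 0.1151810223175987
top yellow [387 119  28  75 640] [400.2796875 156.2      ] (array([ 539.5, -288.7]), array([ 19.4, 180.9]), -15.3) depth med [ 0.53799131 -0.28806179  0.1119817 ] ztop 0.11465796274474706
top dark [208   1  88  48 595] [248.4  15.3] z0.060 (array([884. ,  71.9]), array([216.3, 121.8]), 89.9)
top dark [155   7  26  24 365] [166.5  18.1] z0.061 (array([890.2, 287.1]), array([60.4, 67.4]), -66.8)
top dark [157  20  29  28 365] [174.3  36.9] z0.052 (array([847.4, 266.7]), array([63.6, 71.1]), -63.9)
top dark [382  21   2  43  55] [382.2  40.8] z0.017 (array([ 875.1, -269.1]), array([119.7,   2.6]), 0.1)
top dark [ 207   47   88   18 1174] [250.5  55.2] z0.046 (array([805.,  72.]), array([221.4,  38.1]), 89.9)
top dark [271  84   9  12  63] [274.8  88.4] z0.112 (array([686.8,   4.3]), array([24.6, 19.9]), 13.3)
top dark [144 109  52   9 351] [169.5 113.1] z0.021 (array([650.1, 267.7]), array([ 18.3, 128.8]
[... 1531 characters left out ...]
e dark [320 236   9  10  65] [324.1 240.4] z0.080 (array([647.1, -21.2]), array([15.9, 30.1]), -75.5)
scene dark [166 254  12  12  73] [171.1 258.3] z0.112 (array([ 438. , -263.9]), array([21.5, 24.1]), -15.2)
scene dark [179 281  11  12  68] [183.3 286.7] z0.079 (array([ 478.5, -283.9]), array([10.9, 31.3]), -14.8)
scene dark [218 320   9  13  70] [222.  326.6] z0.080 (array([ 594.1, -315.6]), array([ 9.7, 27.5]), -14.7)
scene dark [235 321  16  21 230] [242.7 330.5] z0.110 (array([ 640.6, -321.3]), array([26.1, 29.2]), -16.5)
scene dark [  0 366  16  18 186] [  5.3 376.3] z0.027 (array([ 329.4, -550.1]), array([16.1, 49.9]), -9.5)
turq (array([-79.8,  34.6]), array([ 144.8, 1551.6]), -6.9)
```

```bash
cat > d.py <<'E'
from station import manip
from scipy.spatial.transform import Rotation as Ro
import numpy as np,sys
s=manip.sense();R=Ro.from_quat(s["tool_rot"]).as_matrix()
def go(p,yaw):
    # goal: tool x down, tool z horizontal at yaw (deg) or +180, nearest
    best=None
    for y in(yaw,yaw+180):
        a=np.radians(y);z=np.array([np.cos(a),np.sin(a),0]);x=np.array([0,0,-1.]);G=np.c_[x,np.cross(z,x),z]
        r=np.degrees(Ro.from_matrix(R.T@G).as_rotvec())
        if best is None or np.linalg.norm(r)<np.linalg.norm(best): best=r
    print("t",s["t"],"tcp",s["tcp_pos"].round(4),"zyaw",round(np.degrees(np.arctan2(R[1,2],R[0,2])),2),"gap",round(s["finger_gap"],3),"F",s["force"].round(2),"q",s["q"].round(2))
    print("shift tool mm",(R.T@(np.array(p)-s["tcp_pos"])*1000).round(1),"turn",best.round(2)); print("R",R.round(3).tolist())
a=list(map(float,sys.argv[1:]));go(a[:3],a[3])
E
python3 d.py .586 -.0215 .230 104.3
python3 - <<'E'
from h import *;import pickle
s=pickle.load(open("top.pkl","rb"));H=hsv(s);P=cloud(s)
# tray rim by height/grey
m=(H[...,1]<40)&(P[...,2]>.012)&(P[...,2]<.024); m[:, :125]=0;m[:,215:]=0;m[:75]=0;m[210:]=0
v,u=np.where(m);print(len(u),rect(cast(s,np.c_[u,v],.018)[:,:2]))
E
```

```text
t 0.1 tcp [ 0.1768 -0.5988  0.2304] zyaw -73.57 gap 0.999 F [ 0.01 -0.53 -0.28] q [-1.46  0.53  1.43  0.    1.18 -0.18]
shift tool mm [   1.5  555.8 -437.9] turn [ 2.13 -0.11 -0.02]
R [[-0.0, 0.959, 0.283], [0.002, 0.283, -0.959], [-1.0, 0.0, -0.002]]
1219 (array([582.2, 261. ]), array([300.7, 169.9]), 5.0)
```

>>> move_arm --deltas '[85,0,20,-16,0,0,0,85,0,35,-28,0,0,0,85,0,37,-29,0,0,0,85,0,37,-29,0,0,0,85,0,37,-29,0,0,0,85,0,37,-29,0,0,0,85,0,37,-29,0,0,0,85,0,37,-29,0,0,0,85,0,37,-29,0,0,0,85,0,37,-29,0,0,0]' --force 60

```text
t: 1.1
tcp_pos: [0.4361, -0.2336, 0.2311]
tool_rot: [0.424, 0.566, -0.423, 0.566]
force: [0.1, -0.9, 0.5]
finger_gap: 0.997
```

```bash
python3 d.py .586 -.0215 .230 104.3
```

```text
t 1.1 tcp [ 0.4361 -0.2336  0.2311] zyaw -73.58 gap 0.997 F [ 0.15 -0.88  0.48] q [-0.72  0.35  1.75  0.    1.04  0.57]
shift tool mm [   1.2  203.8 -161.1] turn [ 2.12 -0.02  0.01]
R [[-0.0, 0.959, 0.283], [0.0, 0.283, -0.959], [-1.0, -0.0, -0.0]]
```

>>> move_arm --deltas '[85,0,37,-29,0,0,0,85,0,37,-29,0,0,0,85,0,37,-29,0,0,0,85,0,35,-28,0,0,0,85,0,30,-24,0,0,0,85,0,18,-15,0,0,0,85,0,9,-7,0,0,0,85,0,0,0,2.1,0,0,85,0,0,0,0,0,0,85,0,0,0,0,0,0]'

```text
t: 2.1
tcp_pos: [0.584, -0.0242, 0.2311]
tool_rot: [0.434, 0.559, -0.434, 0.558]
force: [0.7, -0.1, 0.1]
finger_gap: 0.993
```

```bash
python3 d.py .586 -.0215 .084 104.3
python3 - <<'E'
from station import viewer
import cv2,numpy as np
a=[viewer.snapshot(n)["image"][:,:,::-1] for n in("scene","top")]
cv2.imwrite("pics/a1.png",cv2.resize(a[0][130:330,180:420],None,fx=3,fy=3))
E
```

```text
t 2.1 tcp [ 0.584  -0.0242  0.2311] zyaw -75.68 gap 0.993 F [ 0.67 -0.06  0.11] q [-0.23  0.47  1.54 -0.    1.13  1.09]
shift tool mm [147.1   2.7  -2.1] turn [ 0.02 -0.01  0.05]
R [[-0.001, 0.969, 0.247], [-0.0, 0.247, -0.969], [-1.0, -0.001, -0.0]]
```

View pics/a1.png

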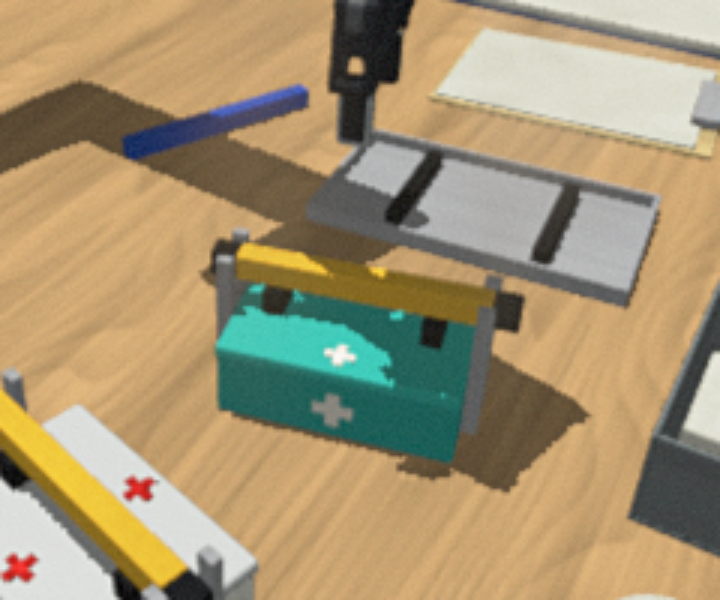

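The tip appears at (297,173), where projecting the TCP predicts about (301,172), so the arm and calibration agree. I'll descend over the bar.

>>> move_arm --deltas '[85,15,3,-2,0,0,0,85,25,0,0,0,0,0,85,25,0,0,0,0,0,85,25,0,0,0,0,0,85,25,0,0,0,0,0,85,17,0,0,0,0,0,85,10,0,0,0,0,0,85,4,0,0,0,0,0,85,0,0,0,0,0,0]'

```text
t: 3.1
tcp_pos: [0.587, -0.0212, 0.0853]
tool_rot: [0.434, 0.558, -0.434, 0.558]
force: [-0.1, 0.7, -0.3]
finger_gap: 0.991
```

```bash
python3 d.py .586 -.0215 .084 104.3
python3 - <<'E'
from station import viewer
import cv2,numpy as np
a=[viewer.snapshot(n)["image"][:,:,::-1] for n in("scene","top")]
cv2.imwrite("pics/a2.png",cv2.resize(a[0][130:330,180:420],None,fx=3,fy=3))
E
```

```text
t 3.1 tcp [ 0.587  -0.0212  0.0853] zyaw -75.69 gap 0.991 F [-0.13  0.68 -0.25] q [-0.23  0.68  1.64 -0.    0.82  1.09]
shift tool mm [ 1.3 -1.1  0. ] turn [ 0.01 -0.    0.01]
R [[-0.0, 0.969, 0.247], [0.0, 0.247, -0.969], [-1.0, -0.0, -0.0]]
```

View pics/a2.png

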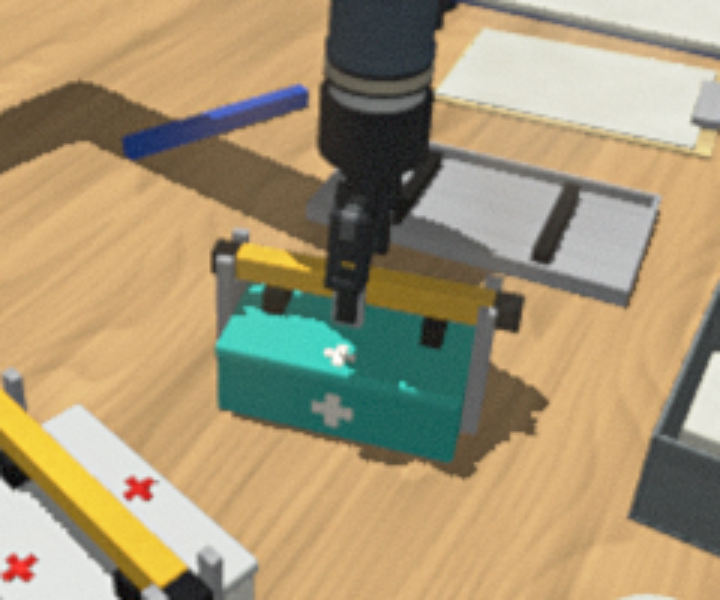

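The fingers straddle the bar at mid-length, near (348,290) in the crop. Closing now.

>>> move_arm --deltas '[30,1,0,0,0,0,0,15,0,0,0,0,0,0,10,0,0,0,0,0,0,10,0,0,0,0,0,0,10,0,0,0,0,0,0,10,0,0,0,0,0,0,10,0,0,0,0,0,0,10,0,0,0,0,0,0,10,0,0,0,0,0,0,10,0,0,0,0,0,0]' --force 70

```text
t: 4.2
tcp_pos: [0.5874, -0.021, 0.0848]
tool_rot: [0.434, 0.558, -0.434, 0.559]
force: [0.3, -0.1, 5.0]
finger_gap: 0.218
```

```bash
python3 d.py .586 -.0215 .1 104.3
```

```text
t 4.2 tcp [ 0.5874 -0.021   0.0848] zyaw -75.66 gap 0.218 F [ 0.33 -0.12  4.98] q [-0.23  0.68  1.64 -0.    0.82  1.09]
shift tool mm [-15.2  -1.4   0.1] turn [ 0.04  0.03 -0.05]
R [[0.001, 0.969, 0.248], [-0.0, 0.248, -0.969], [-1.0, 0.001, 0.001]]
```

>>> move_arm --deltas '[10,-3,0,0,0,0,0,10,-5,0,0,0,0,0,10,-6,0,0,0,0,0,10,-8,0,0,0,0,0,10,-8,0,0,0,0,0,10,0,0,0,0,0,0]'

```text
t: 4.8
tcp_pos: [0.588, -0.0211, 0.1159]
tool_rot: [0.434, 0.558, -0.433, 0.559]
force: [0.3, -0.5, -2.2]
finger_gap: 0.22
```

```bash
python3 d.py .586 -.0215 .1 104.3
python3 - <<'E'
from station import viewer
import cv2,numpy as np
a=[viewer.snapshot(n)["image"][:,:,::-1] for n in("scene","top")]
cv2.imwrite("pics/a3.png",cv2.resize(a[0][130:330,180:420],None,fx=3,fy=3))
E
```

```text
t 4.8 tcp [ 0.588  -0.0211  0.1159] zyaw -75.67 gap 0.22 F [ 0.32 -0.52 -2.17] q [-0.23  0.63  1.63  0.    0.88  1.09]
shift tool mm [15.9 -2.1 -0.1] turn [ 0.03  0.08 -0.16]
R [[0.003, 0.969, 0.248], [-0.001, 0.248, -0.969], [-1.0, 0.003, 0.001]]
```

View pics/a3.png

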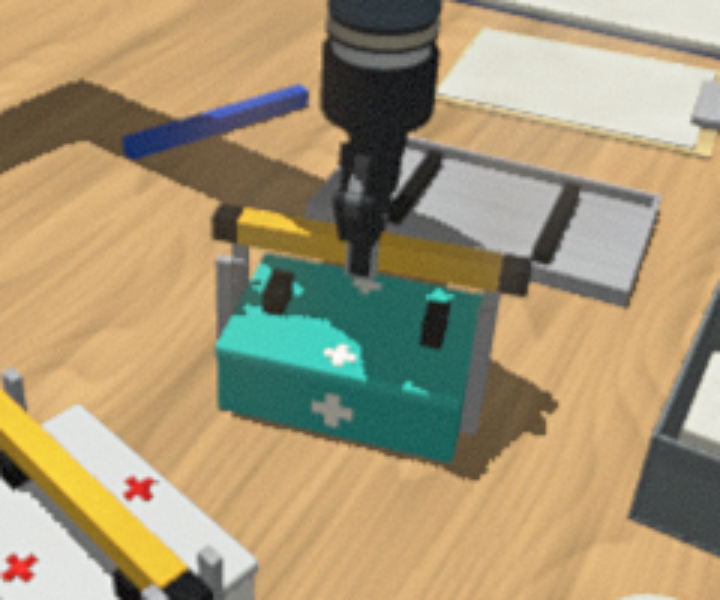

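The bar has come up with the fingers and is level, with its ends at (228,222) and (512,275) in the crop. Lifting on.

>>> move_arm --deltas '[10,-6,0,0,0,0,0,10,-12,0,0,0,0,0,10,-16,0,0,0,0,0,10,-14,0,0,0,0,0,10,-8,0,0,0,0,0,10,-4,0,0,0,0,0,10,0,0,0,0,0,0,10,0,0,0,0,0,0]'

```text
t: 5.7
tcp_pos: [0.5866, -0.0208, 0.1739]
tool_rot: [0.434, 0.559, -0.434, 0.558]
force: [-0.1, 0.5, -2.5]
finger_gap: 0.22
```

```bash
python3 d.py .582 .261 .176 95
python3 - <<'E'
from station import viewer
from h import *
s=viewer.snapshot("scene")
cv2.imwrite("pics/a4.png",cv2.resize(s["image"][130:330,180:420,::-1],None,fx=3,fy=3))
H=hsv(s);P=cloud(s);ym=(abs(H[...,0].astype(int)-23)<6)&(H[...,1]>190)&(H[...,2]>90)&(P[...,2]>.13)
p=P[ym];p=p[(abs(p[:,1])<.15)&(p[:,2]<.25)];c=p.mean(0);v=np.linalg.svd(p-c)[2][0] if len(p)<5000 else 0
print(len(p),c,v)
E
```

```text
t 5.7 tcp [ 0.5866 -0.0208  0.1739] zyaw -75.67 gap 0.22 F [-0.08  0.53 -2.49] q [-0.23  0.55  1.59 -0.    1.01  1.09]
shift tool mm [  -2.    65.3 -274.2] turn [ 9.33 -0.02  0.05]
R [[-0.001, 0.969, 0.248], [0.0, 0.248, -0.969], [-1.0, -0.001, -0.0]]
121 [ 0.60844797 -0.02222782  0.19302096] [ 0.9677222   0.25034284 -0.0290209 ]
```

View pics/a4.png

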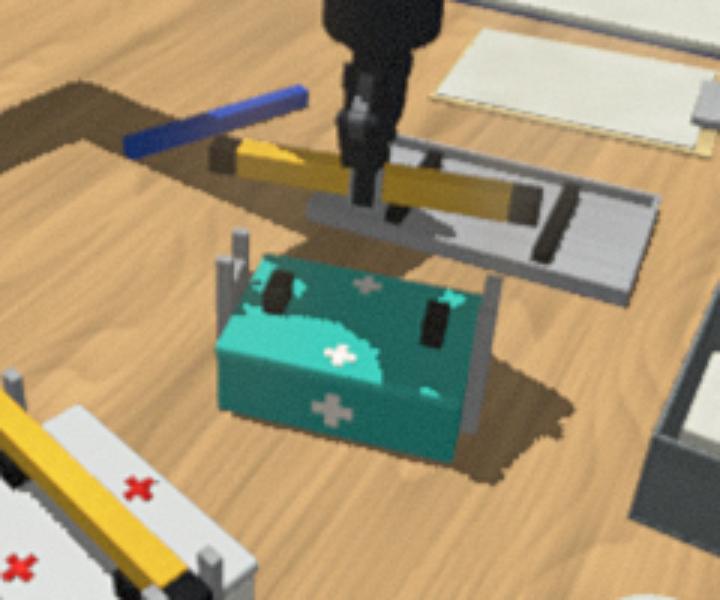

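The bar is level and clear above the brackets. Carrying it to the tray.

>>> move_arm --deltas '[10,0,3,-12,0,0,0,10,0,6,-26,0,0,0,10,0,8,-34,2,0,0,10,0,8,-34,2,0,0,10,0,9,-34,2,0,0,10,0,9,-34,2,0,0,10,0,9,-34,1.3,0,0,10,0,9,-30,0,0,0,10,0,5,-20,0,0,0,10,0,0,-8,0,0,0]'

```text
t: 6.75
tcp_pos: [0.6064, 0.2549, 0.1736]
tool_rot: [0.477, 0.522, -0.477, 0.522]
force: [0.3, 0.0, -1.8]
finger_gap: 0.222
```

```bash
python3 d.py .582 .261 .016 95
```

```text
t 6.75 tcp [0.6064 0.2549 0.1736] zyaw -84.8 gap 0.222 F [ 0.27  0.04 -1.85] q [0.23 0.64 1.4  0.   1.11 1.71]
shift tool mm [157.6 -23.7  -8.2] turn [ 0.2  -0.04  0.03]
R [[-0.001, 0.996, 0.091], [0.001, 0.091, -0.996], [-1.0, -0.0, -0.001]]
```

>>> move_arm --deltas '[10,8,-8,-2,0,0,0,10,15,-8,-3,0,0,0,10,22,-8,-3,0,0,0,10,25,0,0,0,0,0,10,22,0,0,0,0,0,10,15,0,0,0,0,0,10,8,0,0,0,0,0,10,2,0,0,0,0,0,10,0,0,0,0,0,0]'

```text
t: 7.65
tcp_pos: [0.5827, 0.2575, 0.0576]
tool_rot: [0.478, 0.521, -0.478, 0.521]
force: [0.3, -0.9, -3.1]
finger_gap: 0.221
```

```bash
python3 d.py .582 .261 .016 95
cat > look.py <<'E'
from station import viewer
from h import *
import sys
a=viewer.snapshot("scene")["image"];b=viewer.snapshot("top")["image"]
c=np.hstack([cv2.resize(a[110:290,230:430],(400,360)),cv2.resize(b[60:240,90:290],(400,360))])
cv2.imwrite(sys.argv[1],c[:,:,::-1])
E
python3 look.py pics/a5.png
```

```text
t 7.65 tcp [0.5827 0.2575 0.0576] zyaw -84.99 gap 0.221 F [ 0.3  -0.94 -3.07] q [ 0.24  0.77  1.52 -0.    0.85  1.72]
shift tool mm [41.6 -0.4 -3.6] turn [ 0.01 -0.   -0.03]
R [[0.001, 0.996, 0.087], [0.0, 0.087, -0.996], [-1.0, 0.001, -0.0]]
```

View pics/a5.png

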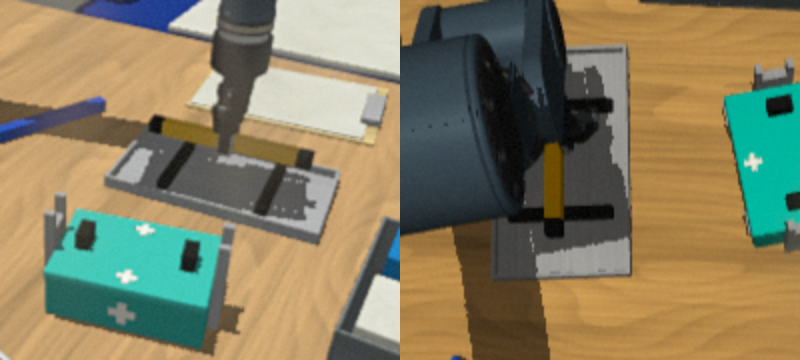

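The bar is over the tray and lined up with it: in the right half its near end is at (553,228), just past the near rest. Lowering slowly until it touches.

>>> move_arm --deltas '[10,6,0,-2,0,0,0,10,10,0,-2,0,0,0,10,9,0,0,0,0,0,10,6,0,0,0,0,0,10,4,0,0,0,0,0,10,3,0,0,0,0,0,10,2,0,0,0,0,0,10,1,0,0,0,0,0,10,0,0,0,0,0,0]'

```text
t: 8.65
tcp_pos: [0.5821, 0.2616, 0.0164]
tool_rot: [0.478, 0.521, -0.478, 0.521]
force: [-0.0, -0.3, -2.0]
finger_gap: 0.222
```

```bash
python3 d.py .582 .261 .016 95
```

```text
t 8.65 tcp [0.5821 0.2616 0.0164] zyaw -84.97 gap 0.222 F [-0.01 -0.31 -2.01] q [0.25 0.83 1.53 0.   0.78 1.73]
shift tool mm [ 0.4 -0.2  0.6] turn [ 0.03 -0.   -0.01]
R [[0.0, 0.996, 0.088], [0.0, 0.088, -0.996], [-1.0, 0.0, -0.0]]
```

>>> move_arm --deltas '[10,1,0,0,0,0,0,10,0,0,0,0,0,0,10,0,0,0,0,0,0]'

```text
t: 8.95
tcp_pos: [0.5824, 0.2617, 0.0158]
tool_rot: [0.478, 0.521, -0.477, 0.522]
force: [-0.2, -0.6, 0.7]
finger_gap: 0.223
```

>>> move_arm --deltas '[10,0.5,0,0,0,0,0,10,0,0,0,0,0,0,10,0,0,0,0,0,0]'

```text
t: 9.25
tcp_pos: [0.5824, 0.2617, 0.0158]
tool_rot: [0.478, 0.521, -0.477, 0.522]
force: [-1.4, 0.1, 5.1]
finger_gap: 0.216
```

```bash
python3 d.py .582 .261 .016 95; python3 look.py pics/a6.png
```

```text
t 9.25 tcp [0.5824 0.2617 0.0158] zyaw -84.97 gap 0.216 F [-1.44  0.08  5.06] q [ 0.25  0.83  1.53 -0.    0.78  1.73]
shift tool mm [-0.2 -0.4  0.7] turn [ 0.03 -0.01 -0.06]
R [[0.001, 0.996, 0.088], [0.0, 0.088, -0.996], [-1.0, 0.001, -0.0]]
```

View pics/a6.png

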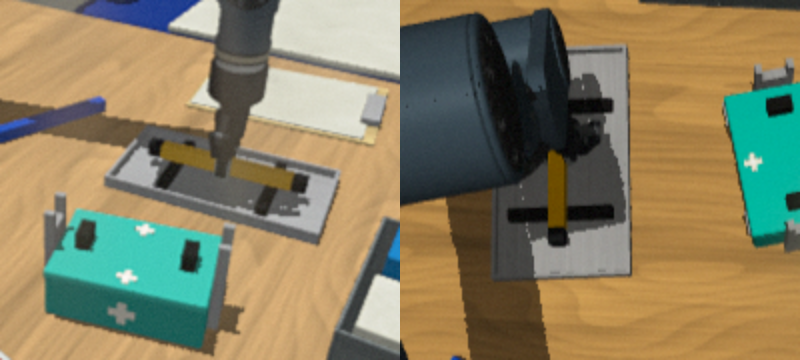

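The bar is in contact (force +5 N) and rests across both rubber rests. Opening, then straight up.

>>> move_arm --deltas '[40,0,0,0,0,0,0,60,0,0,0,0,0,0,75,0,0,0,0,0,0,75,0,0,0,0,0,0,75,0,0,0,0,0,0,75,0,0,0,0,0,0,75,0,0,0,0,0,0]'

```text
t: 10.05
tcp_pos: [0.582, 0.2616, 0.0147]
tool_rot: [0.478, 0.521, -0.478, 0.521]
force: [0.5, -0.3, -0.5]
finger_gap: 0.874
```

```bash
python3 d.py .582 .261 .016 95
```

```text
t 10.05 tcp [0.582  0.2616 0.0147] zyaw -84.97 gap 0.874 F [ 0.54 -0.33 -0.46] q [0.25 0.83 1.53 0.   0.78 1.73]
shift tool mm [-1.3 -0.1  0.6] turn [0.03 0.   0.  ]
R [[-0.0, 0.996, 0.088], [-0.0, 0.088, -0.996], [-1.0, -0.0, 0.0]]
```

>>> move_arm --deltas '[75,-8,0,0,0,0,0,75,-18,0,0,0,0,0,75,-28,0,0,0,0,0,75,-32,0,0,0,0,0,75,-32,0,0,0,0,0,75,-26,-20,0,0,0,0,75,-10,-40,0,0,0,0,75,0,-40,0,0,0,0,75,0,-30,0,0,0,0,75,0,-10,0,0,0,0]'

```text
t: 11.05
tcp_pos: [0.4386, 0.2489, 0.1694]
tool_rot: [0.476, 0.522, -0.478, 0.521]
force: [0.7, 0.1, -0.0]
finger_gap: 0.873
```

```bash
python3 d.py .582 .261 .016 95; python3 look.py pics/a7.png
python3 - <<'E'
from station import viewer
from h import *
for n in("scene","top"):
    s=viewer.snapshot(n);H=hsv(s);P=cloud(s)
    ym=((abs(H[...,0].astype(int)-23)<6)&(H[...,1]>190)&(H[...,2]>90)&(P[...,2]>.025)&(P[...,2]<.13)).astype(np.uint8)
    nn,L,st,ce=cv2.connectedComponentsWithStats(ym)
    for i in range(1,nn):
        if st[i,4]<60: continue
        v,u=np.where(L==i);p=P[L==i];z=.112 if np.median(p[:,2])>.09 else .043
        print(n,st[i],np.median(p,0).round(4),rect(cast(s,np.c_[u,v],z)[:,:2]),np.linalg.svd(p-p.mean(0))[2][0].round(3))
E
```

```text
t 11.05 tcp [0.4386 0.2489 0.1694] zyaw -84.91 gap 0.873 F [ 0.68  0.13 -0.  ] q [0.29 0.46 1.79 0.   0.89 1.78]
shift tool mm [153.  144.3   0.6] turn [0.09 0.03 0.17]
R [[-0.003, 0.996, 0.089], [-0.001, 0.089, -0.996], [-1.0, -0.003, 0.0]]
scene [ 171  259   71   67 1017] [ 0.549  -0.2952  0.1113] (array([ 535. , -292.8]), array([ 25.1, 189.2]), -15.5) [ 0.966 -0.26   0.002]
top [164  99   8  63 495] [0.5989 0.2637 0.0434] (array([598.9, 264. ]), array([160.7,  17.4]), 5.1) [-0.996 -0.091 -0.002]
top [385 119  30  79 690] [ 0.5333 -0.2868  0.112 ] (array([ 535.1, -287.3]), array([ 19.8, 191.1]), -15.3) [-0.965  0.261 -0.   ]
```

View pics/a7.png

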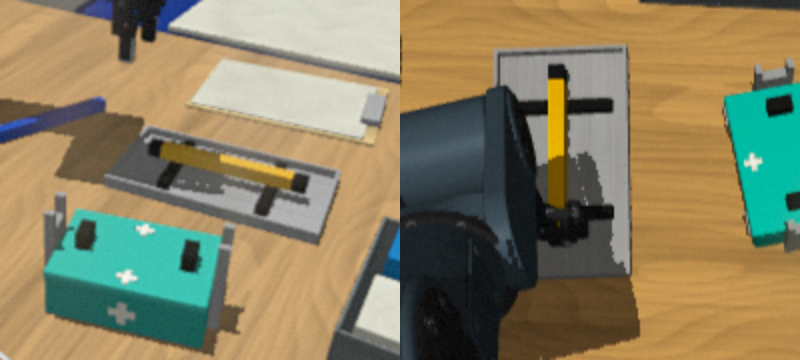

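The bar lies level on both rests at about 5°, with its top at 0.043 m. The white bar hasn't moved, and the gripper is clear.

>>> move_arm --deltas '[75,0,0,0,0,0,0,75,0,0,0,0,0,0,75,0,0,0,0,0,0,75,0,0,0,0,0,0]'

```text
t: 11.65
tcp_pos: [0.443, 0.2493, 0.1686]
tool_rot: [0.478, 0.521, -0.478, 0.521]
force: [0.7, -0.0, 0.3]
finger_gap: 0.879
```

```bash
python3 -c "
from station import job,manip
print(abs(manip.sense()['qd']).max());print(job.sign_off())"
```

```text
0.005371439012234244
the job is handed in; nothing more can be done
None
```

I lifted the turquoise chest's bar straight up and level out of its brackets and laid it along the tray on both black rests. I let go only once the wrist force showed contact (+5 N). The job was handed in at about 11.7 s; sign-off gives no verdict.

**Bar in the tray:** the last top view puts its top at 0.043 m, as expected at rest height. It is level within about 0.2° and turned 5.1°, against 5.0° for the tray. The arm hid its near end in that view. From its far end and the tool position at release (0.582, 0.262), its centre is within a few millimetres of the tray's (0.582, 0.261).

**White bar:** its position read within 5 mm of the first measurement in both views, and the arm never went near it. The 4 mm shift in the top view is probably because the arm's shadow covered part of the bar in the first picture.

**Disagreement:** the scene camera placed the tray's rests about 7 mm (x) and 14 mm (y) from where the top view did. I used the top view, because the tray's outline there matched its stated size.

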